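# Sweep counted hex caps off the counting tray into their bin

## Task

Four stainless hex caps have been counted out on the counting tray: with your fingertips, sweep all four along the tray and over its open end, so that they drop into the blue bin standing under it. Only push them, do not pick any of them up. The tee and the elbow lying among them belong to another order: leave those two where they are on the tray, and do not shift the bin or the other things on the bench.

Things in the scene. Friction and masses are not known exactly. Their poses are not given: they have to be found in the camera images.
- tray: Grey painted sheet-metal counting tray on a fixed four-legged stand. Origin on the bench below it; x runs across, -y to the open end, z up. Flat floor 120 mm up (z 0.120), x -145 to 145, y -160 to 177 mm inside. Rims 3 mm thick, 25 mm high along both sides and the closed end (y 177); over the last 70 mm the side rims lean in to a mouth 250 mm wide. No rim at the open end (y -160).
- tray_lip (a point): Middle of the tray's open edge, level with its floor, with the tray's axes (-y points out over the bin).
- bin: Blue plastic stacking bin, loose on the bench, 300 mm long (x), 170 mm wide (y), 100 mm high, walls and floor 4 mm, 0.5 kg. Origin: centre of its underside; x and y nearly along the tray's. Its long side wall stands about 25 mm in under the tray's open edge, its rim 16 mm below the tray's sheet; its front (-x) wall is only 50 mm high.
- cap1_center (a point): Middle of a blind hex pipe cap of stainless steel, 30 mm across flats (35 over corners), 20 mm high, about 65 g, standing flat on the tray; 10 mm above its underside, z up. All four are alike: three stand in a row across the tray towards the open end, about 85 mm apart; one stands about 140 mm farther back, in a row with the tee and the elbow.
- cap2_center (a point): Middle of a blind hex pipe cap of stainless steel, 30 mm across flats (35 over corners), 20 mm high, about 65 g, standing flat on the tray; 10 mm above its underside, z up. All four are alike: three stand in a row across the tray towards the open end, about 85 mm apart; one stands about 140 mm farther back, in a row with the tee and the elbow.
- cap3_center (a point): Middle of a blind hex pipe cap of stainless steel, 30 mm across flats (35 over corners), 20 mm high, about 65 g, standing flat on the tray; 10 mm above its underside, z up. All four are alike: three stand in a row across the tray towards the open end, about 85 mm apart; one stands about 140 mm farther back, in a row with the tee and the elbow.
- cap4_center (a point): Middle of a blind hex pipe cap of stainless steel, 30 mm across flats (35 over corners), 20 mm high, about 65 g, standing flat on the tray; 10 mm above its underside, z up. All four are alike: three stand in a row across the tray towards the open end, about 85 mm apart; one stands about 140 mm farther back, in a row with the tee and the elbow.
- cap1: The same hex cap; origin at the centre of its underside, z up.
- cap2: The same hex cap; origin at the centre of its underside, z up.
- cap3: The same hex cap; origin at the centre of its underside, z up.
- cap4: The same hex cap; origin at the centre of its underside, z up.
- tee: Stainless pipe tee lying flat on the tray, run 54 mm long (y), 28 mm thick, branch to +x, 41 mm overall in x; origin at the middle of this outline, on its underside. Stays where it is.
- elbow: Stainless 90 degree pipe elbow lying flat on the tray, arms along +x and +y, 42 by 42 mm overall, 28 mm thick; origin at the middle of this outline, on its underside. Stays where it is.
- wrench: Steel wrench about 200 mm long lying on the bench beyond the bin. Not part of the job.
- tape1: Roll of thread tape, 52 mm across, 22 mm high, yellow flanges, lying on the bench beyond the tray's closed end. Not part of the job.
- tape2: Second roll of thread tape, like the first. Not part of the job.
- union: Grey plastic pipe union, 64 mm across, 62 mm high, standing on the bench beyond the tray's closed end. Not part of the job.
- socket: Plain round steel pipe socket, 42 mm across, 38 mm high, standing on the bench beyond the bin. Not part of the job.

How it is judged:
By the outcome, as a careful person would: the job done as asked, in the order asked, and still so for the second after the job is handed in, with the robot touching nothing.
It also fails if it takes over 58 s, if anything falls off the work surface, if the arm or the gripper's body presses on something with over 40 N, if the wrist force passes 120 N, or if a joint passes its speed limit or range.

## Robot

A 6-joint arm with a two-finger parallel gripper is mounted at the origin on the work surface. World frame = base frame: x ahead of the robot, y to its left, z up, the work surface at z = 0. Lengths are in m, angles in rad, forces in N, time in s.
With the tool pointing down it reaches from about 0.375 to 0.9 m from the base axis. Payload 3.1 kg.
Tool frame: the origin (TCP) lies midway between the tips of the shut fingers; the grasp point (between the pads) lies 19 mm behind it; z points along the fingers, y is the line along which they close (so a half turn about z gives the same grasp; the last joint's range is limited). The gripper opens to 87 mm and grips with 3 to 60 N. Pads are 19 mm wide; open, the fingers measure 117 mm over their backs; the gripper's body (75 mm by 190 mm) begins 51 mm behind the grasp point.
Start: joints at [-1.387, 0.527, 1.433, -0, 1.181, -0.178], TCP at [0.221, -0.585, 0.223] pointing down, gripper open.
Joint ranges: [-3.08, 3.08], [-0.75, 2.2], [0.22, 2.44], [-1.43, 4.57], [0, 2.65], [-2.85, 2.85]. Speed limits (rad/s): [2.79, 2.79, 3.14, 3.14, 3.14, 3.14].

## Interface

Orientations are given as a unit quaternion [x, y, z, w].
In Python, from rig import robot gives the robot as it stands. The module is installed in compiled form; this text tells all that it offers.
- The arm moves only by the tool play_rows, never from a script. Its arguments are lists of equal length, an entry for each row: "gripper": the closure, from -1 (fully open) to 1 (shut); "delta_pos": the shift along the tool's x, y, z in cm, a list of three; "turn": the turn, a rotation vector about the tool's x, y, z in rad, a list of three. A call has 1 to 12 rows; each row is the pose to reach, as a shift and turn from the pose commanded when the call began, along the tool's axes at that moment; what a row does not reach only later rows make up. A row lasts 1/8 s, in which the tool goes at most 62.5 mm and 10.7 degrees, less where a joint would pass 70% of its speed; a pose out of reach is approached as far as the arm can. A call with a gripper value outside its range is refused whole. The fingers move at their own pace and stop on an object; "squeeze" is the grip in N (left out, the last holds). Time passes only in rows, so rows that repeat a pose let the fingers close. It gives the time, the measured TCP pose, the force, the opening and the grip force at its end, in the units of the state.
- robot.get_obs(): the state, without advancing time (a new reading comes with each control period).
- robot.camera(name): name is "scene" or "top"; returns a dict with "color" (420x560x3 uint8, red, green, blue), "vfov" (degrees; the focal length in pixels is half the picture's height over the tangent of half this angle, whatever the lens; pixels are square), "cx", "cy" (the principal point, pixels), "R" (3x3) and "t" (3): a world point X has camera coordinates R X + t. Camera axes: x right, y down, z forward; pixel columns grow to the right and rows downward; lengths in m; the calibration is good to about 2 mm. A picture is of the moment at which its call begins. There is no depth.
- robot.hand_in(): hands the job in; it is judged then, once.
The state is a dict: "time": time; "q": joint angles; "joint_velocities": joint speeds; "joint_torque": joint torques, N m; "position": TCP position; "tool_rot": TCP orientation; "ft_force": force on the tool from outside, world axes, zero at the start; "moment": the same for the moment, N m; "grip_width": finger opening in m; "grip_force": force on a finger pad.
Only numpy, scipy, OpenCV 4.12 (cv2) and the standard library are available. Lean on these libraries where they do the work, as an engineer would, in place of code of your own. Each camera call takes 0.05 s, during which the arm holds its last target. There are 200 camera calls.

## Working session

There is one attempt and no reset: what is moved stays moved. The work goes in short steps, Python scripts to look and compute and a tool call to move; the robot and the scene stay as the last step left them, time stands still between calls to the robot, and variables do not carry over. Pictures are saved under pics/ and viewed, at most 10 in all, crops included, and the job is handed in when it is done.

Besides the shell and the picture viewer there is one more tool, called after "Emit:" by a JSON object that holds its "fn" and its "kwargs". play_rows: Moves the arm, as the interface text tells. Its arguments: {"type":"object","properties":{"gripper":{"type":"array","items":{"type":"number"}},"delta_pos":{"type":"array","items":{"type":"array","items":{"type":"number"}}},"turn":{"type":"array","items":{"type":"array","items":{"type":"number"}}},"squeeze":{"type":"number"}},"required":["gripper","delta_pos","turn"]}

```bash
mkdir -p pics
python3 - <<'E'
from rig import robot
import cv2,json
for n in("scene","top"):
    c=robot.camera(n); cv2.imwrite(f"pics/{n}0.png",c["color"][:,:,::-1])
    print(n,c["vfov"],c["cx"],c["cy"],c["R"],c["t"])
o=robot.get_obs();print(o)
E
```

```text
scene 47.85049845351388 282.4478683313861 208.66158038840882 [[-0.51767835  0.85543488 -0.01550124]
 [ 0.66227742  0.38918446 -0.64025314]
 [-0.54166202 -0.34171131 -0.76800757]] [ 0.31387627 -0.23494787  1.87287655]
top 44.37837586314598 279.9415394524082 210.39048580328853 [[-0.02844922 -0.99959104  0.00289836]
 [-0.99391696  0.02797887 -0.10651879]
 [ 0.10639414 -0.0059111  -0.99430647]] [-0.02673344  0.53909768  1.38971215]
{'time': 0.1, 'q': array([-1.38754472e+00,  5.28384510e-01,  1.43377420e+00, -1.96011474e-06,
        1.18141224e+00, -1.78468301e-01]), 'joint_velocities': array([ 0.00014202, -0.00020656, -0.00167671,  0.00015702, -0.0023041 ,
        0.00134134]), 'joint_torque': array([-1.01746919e-04, -4.40985739e+01, -1.77151412e+01,  6.35704421e-02,
        5.34222624e-02, -4.08053427e-05]), 'position': array([ 0.22109974, -0.58387546,  0.22166254]), 'tool_rot': array([ 9.83688824e-01,  1.79875846e-01, -3.27202551e-06, -9.89146337e-04]), 'ft_force': array([ 0.19125138, -0.0963771 , -0.72992649]), 'moment': array([0.02047264, 0.00894933, 0.01767992]), 'grip_force': 0.0, 'grip_width': 0.08672960110262869}
```

View pics/top0.png

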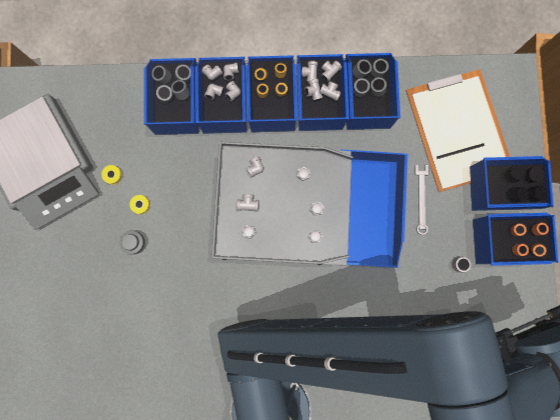

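View pics/scene0.png

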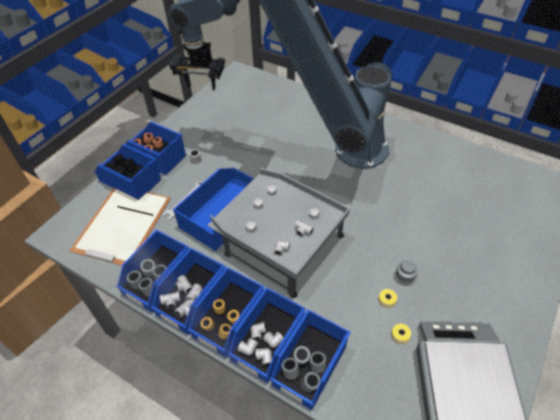

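The top view shows the tray with its open end to the right (about column 350). The caps are near (249,231), (303,173), (317,208) and (315,237), the tee near (248,202) and the elbow near (254,167). I'll zoom in to get exact pixels.

```bash
cat > h.py <<'E'
import numpy as np
from rig import robot
def ray(c,u,v,z):
    f=210/np.tan(np.radians(c["vfov"])/2); R=np.array(c["R"]);t=np.array(c["t"])
    d=R.T@np.array([(u-c["cx"])/f,(v-c["cy"])/f,1]); o=-R.T@t
    return o+d*(z-o[2])/d[2]
def proj(c,X):
    f=210/np.tan(np.radians(c["vfov"])/2); p=np.array(c["R"])@np.array(X)+np.array(c["t"])
    return f*p[0]/p[2]+c["cx"],f*p[1]/p[2]+c["cy"]
E
python3 - <<'E'
from h import *
import cv2
c=robot.camera("top")
im=c["color"][135:275,205:415,::-1]
cv2.imwrite("pics/z1.png",cv2.resize(im,None,fx=3.8,fy=3.8,interpolation=cv2.INTER_CUBIC))
E
```

```text
(no output)
```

View pics/z1.png

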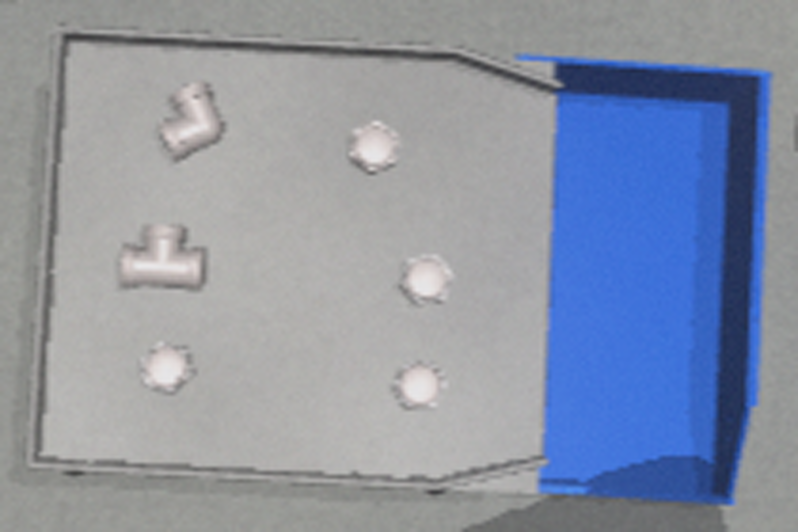

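The crop shows the caps at (374,148), (427,279), (419,385) and (167,367), in crop pixels. The tee spans 120–207 × 225–288 and the elbow 160–222 × 83–160. The open edge runs from about (557,88) to (544,460).

Run:
```python
from h import *
np.set_printoptions(precision=4,suppress=True)
c=robot.camera("top")
P=lambda u,v,z:ray(c,205+(u+.5)/3.8-.5,135+(v+.5)/3.8-.5,z)
W={k:P(*v)[:2] for k,v in dict(A=(374,148,.135),B=(427,279,.135),C=(419,385,.135),D=(167,367,.135),
 tee0=(120,266,.134),tee1=(207,270,.134),teetop=(165,225,.134),teebot=(165,288,.134),
 elT=(198,83,.134),elB=(172,160,.134),elR=(224,127,.134),elL=(160,128,.134),
 oT=(556,88,.12),oB=(543,462,.12),rTL=(62,34,.145),rBL=(31,464,.145),kT=(460,52,.145),kB=(438,485,.145)).items()}
y=W["rTL"]-W["rBL"]; ex=(y)/np.linalg.norm(y)
e2=W["oT"]-W["oB"]; print(np.degrees(np.arctan2(ex[1],ex[0])),np.degrees(np.arctan2(e2[1],e2[0])),np.linalg.norm(y),np.linalg.norm(e2))
e2=(W["rBL"]-W["kB"])+(W["rTL"]-W["kT"]);print(np.degrees(np.arctan2(-e2[0],e2[1])))
ex=(ex+(W["oT"]-W["oB"])/np.linalg.norm(W["oT"]-W["oB"]));ex/=np.linalg.norm(ex); ey=np.array([-ex[1],ex[0]])
lip=(W["oT"]+W["oB"])/2; m=(W["rTL"]+W["rBL"])/2
print("len",(m-lip)@ey,(m-lip)@ex)
O=(lip+m-.18*ey+.16*ey)/2; print("O",O,ex)
for k,v in W.items(): print(k,v,"tray",np.array([(v-O)@ex,(v-O)@ey]))
```

```text
-4.975910409876274 -4.4293301148050785 0.28939403677137593 0.2558876199540482
-4.399641369657313
len 0.33887290271773585 -0.003287479011670176
O [ 0.5449 -0.0615] [ 0.9966 -0.082 ]
A [ 0.6201 -0.1034] tray [ 0.0784 -0.0356]
B [ 0.5301 -0.136 ] tray [-0.0086 -0.0755]
C [ 0.4591 -0.1281] tray [-0.08   -0.0734]
D [0.4759 0.0397] tray [-0.077   0.0951]
tee0 [0.5448 0.0698] tray [-0.0108  0.1308]
tee1 [0.5404 0.0115] tray [-0.0104  0.0723]
teetop [0.5717 0.039 ] tray [0.0185 0.1023]
teebot [0.5291 0.0399] tray [-0.0241  0.0997]
elT [0.6683 0.0145] tray [0.1168 0.0858]
elB [0.6159 0.0333] tray [0.063  0.1002]
elR [ 0.6375 -0.0024] tray [0.0875 0.0665]
elL [0.6381 0.0409] tray [0.0845 0.1097]
oT [ 0.661  -0.2304] tray [ 0.1296 -0.1588]
oB [ 0.4059 -0.2106] tray [-0.1263 -0.16  ]
rTL [0.7021 0.105 ] tray [0.1431 0.1787]
rBL [0.4138 0.1301] tray [-0.1463  0.1801]
kT [ 0.6823 -0.163 ] tray [ 0.1453 -0.0899]
kB [ 0.3924 -0.1375] tray [-0.1457 -0.0883]
```

Emit:
{"fn": "play_rows", "kwargs": {"gripper": [1, 1, 1, 1, 1, 1, 1, 1, 1, 1, 1, 1], "delta_pos": [[4.0, -3.8, 0], [8.0, -7.5, 0], [12.0, -11.3, 0], [16.0, -15.1, 0], [20.0, -18.9, 0], [24.1, -22.6, 0], [28.1, -26.4, 0], [32.1, -30.2, 0], [36.1, -33.9, 0], [40.1, -37.7, 1.0], [40.1, -37.7, 2.3], [40.1, -37.7, 2.3]], "turn": [[0, 0, -0.11], [0, 0, -0.22], [0, 0, -0.33], [0, 0, -0.44], [0, 0, -0.56], [0, 0, -0.67], [0, 0, -0.78], [0, 0, -0.89], [0, 0, -1.0], [0, 0, -1.127], [0, 0, -1.127], [0, 0, -1.127]]}}

```text
time: 1.7
position: [0.4619, -0.0898, 0.1986]
tool_rot: [0.735, 0.678, -0.001, -0.001]
ft_force: [0.0, -0.3, -0.4]
grip_width: 0.0005
grip_force: 0.0
```

```bash
cat >> h.py <<'E'
O=np.array([.5449,-.0615]);EX=np.array([.9966,-.082]);EY=np.array([.082,.9966])
def st():
    o=robot.get_obs();p=o["position"];d=p[:2]-O
    from scipy.spatial.transform import Rotation as R
    M=R.from_quat(o["tool_rot"]).as_matrix()
    print("t",o["time"],"tray",(d@EX).round(4),(d@EY).round(4),"z",p[2].round(4),"toolx",np.degrees(np.arctan2(M[1,0],M[0,0])),"tilt",M[:,2].round(4),o["grip_width"],o["ft_force"])
E
python3 -c "
from h import *;st()
import cv2
c=robot.camera('top');cv2.imwrite('pics/z2.png',cv2.resize(c['color'][125:300,180:415,::-1],None,fx=3.4,fy=3.4))"
```

```text
t 1.7 tray -0.0804 -0.035 z 0.1986 toolx 85.3201613815477 tilt [-2.7e-03  6.0e-04 -1.0e+00] 0.0004884807519011546 [ 0.03736149 -0.30501575 -0.403925  ]
```

View pics/z2.png

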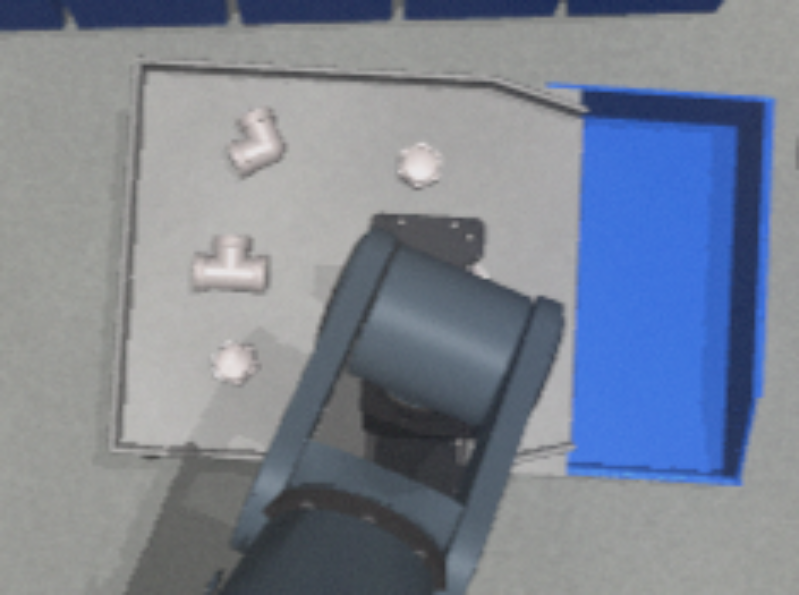

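The arm is over the tray behind cap C at about (475,300), and everything else is unmoved. Next I descend and push.

Emit:
{"fn": "play_rows", "kwargs": {"gripper": [1, 1, 1, 1], "delta_pos": [[0, 0, 3], [0, 0, 6], [0, 0, 7.1], [0, 0, 7.1]], "turn": [[0, 0, 0], [0, 0, 0], [0, 0, 0], [0, 0, 0]]}}

```text
time: 2.25
position: [0.4625, -0.091, 0.1284]
tool_rot: [0.736, 0.677, -0.0, -0.0]
ft_force: [-0.4, -0.9, 0.4]
grip_width: 0.0004
grip_force: 0.0
```

Emit:
{"fn": "play_rows", "kwargs": {"gripper": [1, 1, 1, 1, 1, 1, 1, 1, 1, 1, 1, 1], "delta_pos": [[-0.7, 0, 0], [-1.4, 0, 0], [-2.1, 0, 0], [-3.2, 0, 0], [-4.4, 0, 0], [-5.6, 0, 0], [-6.8, 0, 0], [-8, 0, 0], [-9.2, 0, 0], [-10.4, 0, 0], [-11.6, 0, 0], [-12.8, 0, 0]], "turn": [[0, 0, 0], [0, 0, 0], [0, 0, 0], [0, 0, 0], [0, 0, 0], [0, 0, 0], [0, 0, 0], [0, 0, 0], [0, 0, 0], [0, 0, 0], [0, 0, 0], [0, 0, 0]]}}

```text
time: 3.75
position: [0.4523, -0.2185, 0.1285]
tool_rot: [0.735, 0.678, -0.0, 0.0]
ft_force: [0.3, -0.0, -0.3]
grip_width: 0.0007
grip_force: 0.0
```

Emit:
{"fn": "play_rows", "kwargs": {"gripper": [1, 1, 1, 1], "delta_pos": [[-1.0, 0, 0], [-1.8, 0, 0], [-1.8, 0, 0], [-1.8, 0, 0]], "turn": [[0, 0, 0], [0, 0, 0], [0, 0, 0], [0, 0, 0]]}}

```text
time: 4.25
position: [0.4507, -0.2351, 0.1285]
tool_rot: [0.735, 0.678, 0.0, -0.0]
ft_force: [-0.1, 0.7, 0.3]
grip_width: 0.0004
grip_force: 0.0
```

```bash
python3 -c "
from h import *;st()
import cv2
c=robot.camera('scene');cv2.imwrite('pics/z3.png',cv2.resize(c['color'][130:320,130:390,::-1],None,fx=3,fy=3))"
```

```text
t 4.25 tray -0.0796 -0.1808 z 0.1285 toolx 85.30626532530798 tilt [-3.e-04  5.e-04 -1.e+00] 0.00038962588994374597 [-0.06977513  0.71610902  0.277088  ]
```

View pics/z3.png

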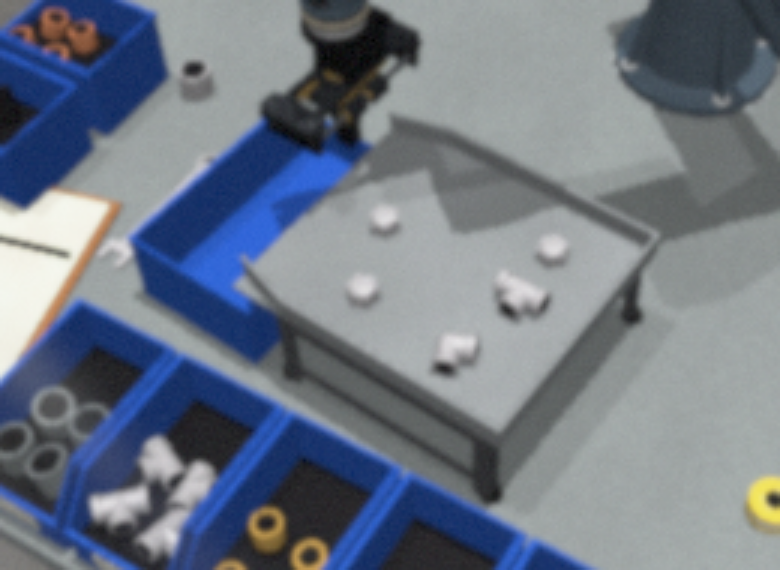

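Cap C is off the tray, probably hidden behind the gripper around (330,130). The other parts haven't moved. Next is cap B.

Emit:
{"fn": "play_rows", "kwargs": {"gripper": [1, 1, 1, 1, 1, 1, 1, 1, 1], "delta_pos": [[0, 0, -4], [0, 0, -4.5], [4, 2, -4.5], [8, 4, -4.5], [12, 6, -4.5], [14.3, 7.1, -4.5], [14.3, 7.1, -4.5], [14.3, 7.1, -1.5], [14.3, 7.1, 0]], "turn": [[0, 0, 0], [0, 0, 0], [0, 0, 0], [0, 0, 0], [0, 0, 0], [0, 0, 0], [0, 0, 0], [0, 0, 0], [0, 0, 0]]}}

```text
time: 5.42
position: [0.5318, -0.099, 0.127]
tool_rot: [0.736, 0.677, -0.001, -0.001]
ft_force: [-0.5, 0.2, -0.2]
grip_width: 0.0005
grip_force: 0.0
```

Emit:
{"fn": "play_rows", "kwargs": {"gripper": [1, 1, 1, 1, 1, 1, 1, 1, 1, 1, 1, 1], "delta_pos": [[0, 0, 0], [-0.7, 0, 0], [-1.4, 0, 0], [-2.1, 0, 0], [-3.2, 0, 0], [-4.4, 0, 0], [-5.6, 0, 0], [-6.8, 0, 0], [-8, 0, 0], [-9.2, 0, 0], [-10.4, 0, 0], [-11.6, 0, 0]], "turn": [[0, 0, 0], [0, 0, 0], [0, 0, 0], [0, 0, 0], [0, 0, 0], [0, 0, 0], [0, 0, 0], [0, 0, 0], [0, 0, 0], [0, 0, 0], [0, 0, 0], [0, 0, 0]]}}

```text
time: 6.92
position: [0.5238, -0.2153, 0.1285]
tool_rot: [0.735, 0.678, -0.0, 0.0]
ft_force: [0.2, 0.8, 0.6]
grip_width: 0.0005
grip_force: 0.0
```

Emit:
{"fn": "play_rows", "kwargs": {"gripper": [1, 1, 1, 1], "delta_pos": [[-1.2, 0, 0], [-2.4, 0, 0], [-2.8, 0, 0], [-2.8, 0, 0]], "turn": [[0, 0, 0], [0, 0, 0], [0, 0, 0], [0, 0, 0]]}}

```text
time: 7.42
position: [0.5215, -0.2425, 0.1285]
tool_rot: [0.736, 0.677, 0.0, -0.0]
ft_force: [-0.6, 0.7, -0.5]
grip_width: 0.0004
grip_force: 0.0
```

```bash
python3 -c "
from h import *;st()"
```

```text
t 7.425 tray -0.0085 -0.1823 z 0.1285 toolx 85.27086788718672 tilt [-0.e+00  2.e-04 -1.e+00] 0.00041087048168196637 [-0.62229589  0.71518197 -0.45218806]
```

Emit:
{"fn": "play_rows", "kwargs": {"gripper": [1, 1, 1, 1, 1, 1, 1, 1, 1, 1], "delta_pos": [[0, 0, -4], [0, 0, -4.5], [4, 2, -4.5], [8, 4, -4.5], [12, 6, -4.5], [16, 8, -4.5], [18.5, 8.6, -4.5], [18.5, 8.6, -4.5], [18.5, 8.6, -1.5], [18.5, 8.6, 0]], "turn": [[0, 0, 0], [0, 0, 0], [0, 0, 0], [0, 0, 0], [0, 0, 0], [0, 0, 0], [0, 0, 0], [0, 0, 0], [0, 0, 0], [0, 0, 0]]}}

```text
time: 8.68
position: [0.6208, -0.0656, 0.1268]
tool_rot: [0.736, 0.677, -0.001, -0.001]
ft_force: [-0.6, 1.0, 0.5]
grip_width: 0.001
grip_force: 0.0
```

Emit:
{"fn": "play_rows", "kwargs": {"gripper": [1, 1, 1, 1, 1, 1, 1, 1, 1, 1, 1, 1], "delta_pos": [[0, 0, 0], [-0.7, 0, 0], [-1.4, 0, 0], [-2.1, 0, 0], [-3.2, 0, 0], [-4.4, 0, 0], [-5.6, 0, 0], [-6.8, 0, 0], [-8, 0, 0], [-9.2, 0, 0], [-10.4, 0, 0], [-11.6, 0, 0]], "turn": [[0, 0, 0], [0, 0, 0], [0, 0, 0], [0, 0, 0], [0, 0, 0], [0, 0, 0], [0, 0, 0], [0, 0, 0], [0, 0, 0], [0, 0, 0], [0, 0, 0], [0, 0, 0]]}}

```text
time: 10.18
position: [0.6128, -0.1814, 0.1285]
tool_rot: [0.736, 0.678, -0.0, -0.0]
ft_force: [0.4, 0.5, 1.3]
grip_width: 0.0002
grip_force: 0.3
```

Emit:
{"fn": "play_rows", "kwargs": {"gripper": [1, 1, 1, 1, 1, 1, 1, 1], "delta_pos": [[-1.2, 0, 0], [-2.4, 0, 0], [-3.6, 0, 0], [-4.8, 0, 0], [-6, 0, 0], [-6.8, 0, 0], [-6.8, 0, 0], [-6.8, 0, 0]], "turn": [[0, 0, 0], [0, 0, 0], [0, 0, 0], [0, 0, 0], [0, 0, 0], [0, 0, 0], [0, 0, 0], [0, 0, 0]]}}

```text
time: 11.18
position: [0.6072, -0.248, 0.1284]
tool_rot: [0.735, 0.678, 0.0, -0.0]
ft_force: [-0.4, -0.3, 0.6]
grip_width: 0.0001
grip_force: 0.0
```

```bash
python3 -c "
from h import *;st()"
```

```text
t 11.175 tray 0.0774 -0.1807 z 0.1284 toolx 85.30677685113164 tilt [-3.e-04  5.e-04 -1.e+00] 0.0001088426098490963 [-0.36964655 -0.25065618  0.58520473]
```

Emit:
{"fn": "play_rows", "kwargs": {"gripper": [1, 1, 1, 1, 1, 1, 1, 1, 1, 1], "delta_pos": [[0, 0, -4], [0, 0, -6.5], [5, -2.5, -6.5], [10, -5, -6.5], [15, -7.5, -6.5], [20, -10, -6.5], [25, -12.5, -6.5], [30, -14.8, -6.5], [31.3, -15.4, -6.5], [31.3, -15.4, -6.5]], "turn": [[0, 0, 0], [0, 0, 0], [0, 0, 0], [0, 0, 0], [0, 0, 0], [0, 0, 0], [0, 0, 0], [0, 0, 0], [0, 0, 0], [0, 0, 0]]}}

```text
time: 12.42
position: [0.4795, 0.0769, 0.1938]
tool_rot: [0.735, 0.678, 0.0, 0.0]
ft_force: [0.5, 0.0, -0.4]
grip_width: 0.0006
grip_force: 0.0
```

```bash
python3 -c "
from h import *;st()
import cv2
c=robot.camera('top');cv2.imwrite('pics/z4.png',cv2.resize(c['color'][125:300,180:415,::-1],None,fx=3.4,fy=3.4))"
```

```text
t 12.425 tray -0.0765 0.1326 z 0.1938 toolx 85.45269271405256 tilt [ 9.e-04 -5.e-04 -1.e+00] 0.0006390953684743705 [ 0.52761892  0.04041797 -0.3983212 ]
```

View pics/z4.png

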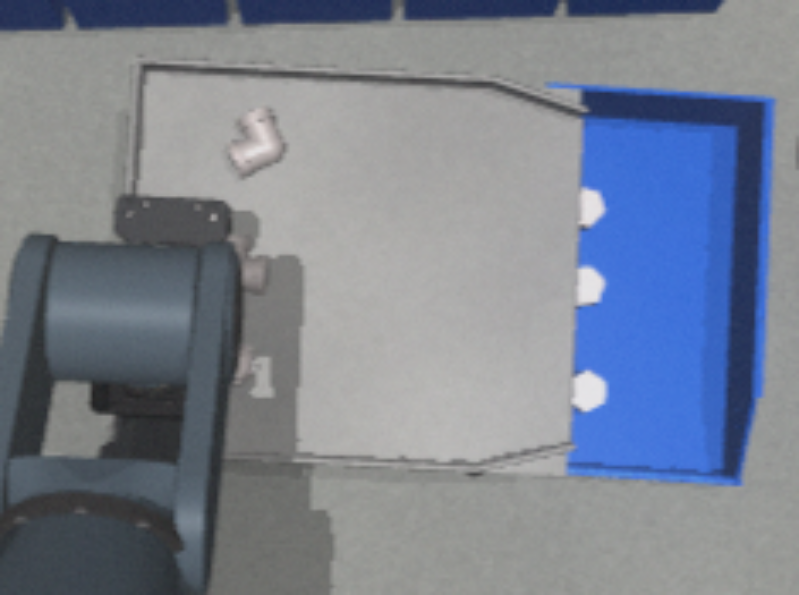

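The bin now holds three caps, at about (592,208), (590,287) and (590,391). The elbow and bin haven't moved. Cap D is next.

Emit:
{"fn": "play_rows", "kwargs": {"gripper": [1, 1, 1, 1, 1, 1, 1, 1, 1, 1, 1, 1], "delta_pos": [[0, 0, 3], [0, 0, 6], [0, 0, 6.5], [0, 0, 6.5], [-0.7, 0, 6.5], [-1.4, 0, 6.5], [-2.1, 0, 6.5], [-3.2, 0, 6.5], [-4.4, 0, 6.5], [-5.6, 0, 6.5], [-6.8, 0, 6.5], [-8, 0, 6.5]], "turn": [[0, 0, 0], [0, 0, 0], [0, 0, 0], [0, 0, 0], [0, 0, 0], [0, 0, 0], [0, 0, 0], [0, 0, 0], [0, 0, 0], [0, 0, 0], [0, 0, 0], [0, 0, 0]]}}

```text
time: 13.98
position: [0.4728, -0.0044, 0.1285]
tool_rot: [0.736, 0.677, -0.0, -0.0]
ft_force: [-1.4, 1.4, -0.4]
grip_width: 0.0004
grip_force: 0.3
```

Emit:
{"fn": "play_rows", "kwargs": {"gripper": [1, 1, 1, 1, 1, 1, 1, 1, 1, 1, 1, 1], "delta_pos": [[-1.2, 0, 0], [-2.4, 0, 0], [-3.6, 0, 0], [-4.8, 0, 0], [-6, 0, 0], [-7.2, 0, 0], [-8.4, 0, 0], [-9.6, 0, 0], [-10.8, 0, 0], [-12, 0, 0], [-13.2, 0, 0], [-14.4, 0, 0]], "turn": [[0, 0, 0], [0, 0, 0], [0, 0, 0], [0, 0, 0], [0, 0, 0], [0, 0, 0], [0, 0, 0], [0, 0, 0], [0, 0, 0], [0, 0, 0], [0, 0, 0], [0, 0, 0]]}}

```text
time: 15.48
position: [0.4611, -0.1478, 0.1286]
tool_rot: [0.735, 0.678, 0.0, -0.0]
ft_force: [0.1, 0.8, 0.0]
grip_width: 0.0003
grip_force: 0.2
```

Emit:
{"fn": "play_rows", "kwargs": {"gripper": [1, 1, 1, 1, 1, 1, 1, 1, 1, 1], "delta_pos": [[-1.2, 0, 0], [-2.4, 0, 0], [-3.6, 0, 0], [-4.8, 0, 0], [-6, 0, 0], [-7.2, 0, 0], [-8.4, 0, 0], [-9.1, 0, 0], [-9.1, 0, 0], [-9.1, 0, 0]], "turn": [[0, 0, 0], [0, 0, 0], [0, 0, 0], [0, 0, 0], [0, 0, 0], [0, 0, 0], [0, 0, 0], [0, 0, 0], [0, 0, 0], [0, 0, 0]]}}

```text
time: 16.73
position: [0.4535, -0.2374, 0.1285]
tool_rot: [0.735, 0.678, 0.0, -0.0]
ft_force: [-0.5, 0.3, -0.9]
grip_width: 0.0005
grip_force: 0.0
```

Emit:
{"fn": "play_rows", "kwargs": {"gripper": [1, 1, 1, 1, 1, 1, 1, 1], "delta_pos": [[0, 0, -5], [0, 0, -10], [-5, 0, -10], [-10, 0, -10], [-15, 0, -10], [-20, 0, -10], [-25, 0, -10], [-25, 0, -10]], "turn": [[0, 0, 0], [0, 0, 0], [0, 0, 0], [0, 0, 0], [0, 0, 0], [0, 0, 0], [0, 0, 0], [0, 0, 0]]}}

```text
time: 17.73
position: [0.4326, -0.4903, 0.228]
tool_rot: [0.737, 0.676, -0.0, 0.001]
ft_force: [-0.1, 0.4, -0.4]
grip_width: 0.0005
grip_force: 0.0
```

```bash
python3 -c "
from h import *;st()
import cv2
c=robot.camera('top');cv2.imwrite('pics/z5.png',cv2.resize(c['color'][125:300,180:480,::-1],None,fx=2.66,fy=2.66))
c=robot.camera('scene');cv2.imwrite('pics/z6.png',cv2.resize(c['color'][100:320,80:390,::-1],None,fx=2.5,fy=2.5))"
```

```text
t 17.725 tray -0.0767 -0.4366 z 0.228 toolx 85.1220905341972 tilt [ 5.0e-04 -1.8e-03 -1.0e+00] 0.0005282520414146101 [-0.12727969  0.40554952 -0.42500019]
```

View pics/z5.png

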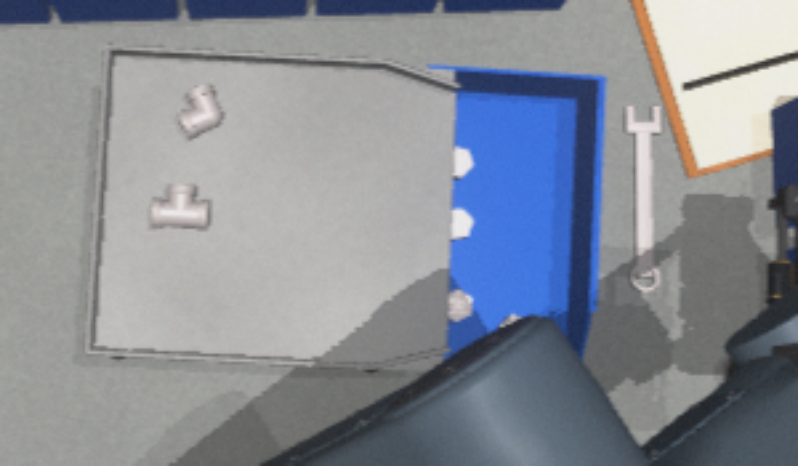

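View pics/z6.png

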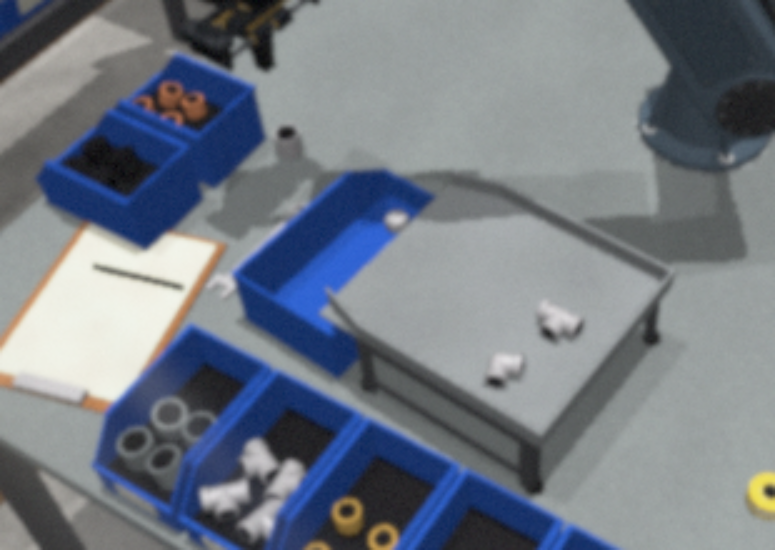

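The tray holds only the tee and the elbow, both where they were. All four caps are in the bin: three along the tray side and the fourth at about (512,320) in the top view, partly behind the arm. The bin hasn't moved and the gripper is clear.

```bash
python3 -c "
from rig import robot
print(robot.hand_in())"
```

```text
the job is handed in; nothing more can be done
None
```

All four hex caps were swept off the tray's open end into the blue bin, the tee, elbow and bin stayed in place, and the job was handed in at about 18 s.

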